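Rack the green test gauges by colour

ROBOT

A 6-joint arm with a two-finger parallel gripper is mounted at the origin on the work surface. World frame = base frame: x ahead of the robot, y to its left, z up, the work surface at z = 0. Lengths are in m, angles in rad, forces in N, time in s.
With the tool pointing down it reaches from about 0.325 to 0.9 m from the base axis. Payload 6.1 kg.
Tool frame: the origin (TCP) lies between the finger pads; the fingertips stand env.tcp_to_tips ahead of it and the grasp point (between the pads) lies 11 mm behind it (env.tcp_to_tips is the distance from the TCP to the fingertips, in m); z points along the fingers, x is the direction in which the jaws open and shut, and the axes are right-handed (so a half turn about z gives the same grasp; the last joint's range is limited). The gripper opens to 85 mm and grips with 20 to 120 N. Pads are 22 mm wide; open, the fingers measure 114 mm over their backs; the gripper's body (76 mm by 85 mm) begins 54 mm behind the grasp point. The pads swing forward as they close: fully open they stand 13 mm farther back than shut.
Start: joints at [-1.385, 0.22, 1.526, -0, 1.395, -0.126], TCP at [0.192, -0.595, 0.239] pointing down, gripper open.
Joint ranges: [-2.98, 2.98], [-0.91, 2.08], [0.09, 2.57], [-1.24, 4.39], [0.2, 2.65], [-2.68, 2.68]. Speed limits (rad/s): [2.57, 2.57, 3.01, 3.14, 3.14, 3.14].

INTERFACE

Orientations are given as a rotation vector (axis times angle).
In Python, from rig import env gives the robot as it stands.
- The arm moves only by the tool carry_out, never from a script. Its argument "commands" is a list of rows, each a list of 3 entries, a list of its own where there are three numbers: the turn, a rotation vector about the world's x, y, z in rad, then the shift along the world's x, y, z in m, then the opening, from -1 (shut) to 1 (fully open). A call has 1 to 12 rows; each row shifts and turns the pose as measured when the row begins; what a row does not reach is not made up. A row lasts 1/10 s, in which the tool goes at most 50 mm and 8.59 degrees, less where a joint would pass 70% of its speed; a pose out of reach is approached as far as the arm can. A call with a gripper value outside its range is refused whole. The fingers move at their own pace and stop on an object; "newtons" is the grip in N (left out, the last holds). Time passes only in rows, so rows that do not move let the fingers close. It gives the time, the measured TCP pose, the force and the opening at its end, in the units of the state.
- env.get_obs(): the state, without advancing time (a new reading comes with each control period).
- env.snapshot(name): name is "side" or "top" or "wrist"; returns a dict with "img" (420x560x3 uint8, red, green, blue), "mtx" (3x3 intrinsics, pixels), "camera_from_world" (4x4, takes a point from world to camera coordinates). Camera axes: x right, y down, z forward; pixel columns grow to the right and rows downward; lengths in m; the calibration is good to about 2 mm. A picture is of the moment at which its call begins. There is no depth.
- env.close_job(): hands the job in, once; it reports no verdict.
Trained networks look in a picture, given as the dict that the camera call returned (one of the last four; its "shot" number tells which), for a name from the list of things; names that differ only in an ending like _2 or _b are one class to them, and where a whole thing is asked for, a point or a joint stands for the part that bears it (a point fixed in the world has none). Each returns a list of dicts, best first, with "score" (0 to 1); they miss things now and then, are a little off and sometimes report something else, mostly with a low value. They report only what shows in the picture. A call takes as long as a camera call. They do not tell look-alikes from the thing itself.
- env.boxes_of(picture, query): "xyz" ([x, y, z] in m, in world coordinates, good to about 4 mm: the middle of the surface that is visible of it).
The state is a dict: "t": time; "joint_positions": joint angles; "joint_vel": joint speeds; "effort": joint torques, N m; "tcp_pos": TCP position; "tool_rot": TCP orientation; "wrist_force": force on the tool from outside, world axes, zero at the start; "torque": the same for the moment, N m; "gripper_width": finger opening in m.
Only numpy, scipy, OpenCV 4.12 (cv2) and the standard library are available. Lean on these libraries where they do the work, as an engineer would, in place of code of your own. Each camera call takes 0.05 s, during which the arm holds its last target. There are 200 camera calls.

TASK

Put each of the three green-cased gauges on the slanted rack of the colour of its cap and dial ring: set it down on the slope, do not drop it from high up, dial up and stem pointing up the slope, so that it slides down and its case rests flat against the stop. Leave the black-cased gauges where they lie.

Things in the scene. Friction and masses are not known exactly. Their poses are not given: they have to be found in the camera images.
- gauge_red: loose green-cased gauge lying dial up, about 0.2 kg, red ring on its white dial, red cap on its stem. Round case 52 mm diameter, 32 thick; stem (12 mm; its nut 14) and cap (18 diameter, 22 long) stick out along +x, centre line 16 mm above the underside, cap end 64 mm from the case centre. Origin: centre of the case's underside; z up through the dial. Can be gripped across the case along y.
- gauge_yellow: loose green-cased gauge lying dial up, about 0.2 kg, yellow ring on its white dial, yellow cap on its stem. Round case 52 mm diameter, 32 thick; stem (12 mm; its nut 14) and cap (18 diameter, 22 long) stick out along +x, centre line 16 mm above the underside, cap end 64 mm from the case centre. Origin: centre of the case's underside; z up through the dial. Can be gripped across the case along y.
- gauge_blue: loose green-cased gauge lying dial up, about 0.2 kg, blue ring on its white dial, blue cap on its stem. Round case 52 mm diameter, 32 thick; stem (12 mm; its nut 14) and cap (18 diameter, 22 long) stick out along +x, centre line 16 mm above the underside, cap end 64 mm from the case centre. Origin: centre of the case's underside; z up through the dial. Can be gripped across the case along y.
- black_gauge_a: black-cased gauge of the same shape, size and axes as the green ones, with a red ring and red cap; not part of the job, to be left where it lies. Origin: centre of the case's underside.
- black_gauge_b: black-cased gauge of the same shape, size and axes as the green ones, with a blue ring and blue cap; not part of the job, to be left where it lies. Origin: centre of the case's underside.
- rack_red: fixed slanted rack, red slippery surface (friction 0.14), 160x78 mm. Origin: centre of underside, z up, level +x to the high end. Surface climbs 0.40 rad from x=-75, z=20 (low end, with a stop plate 20 mm high) to x=82, z=86 mm; side rails 7 mm high, 68 mm apart. A gauge let go higher up slides down; against the stop its origin is at x=-51, y=0, z=30.
- rack_yellow: fixed slanted rack, yellow slippery surface (friction 0.14), 160x78 mm. Origin: centre of underside, z up, level +x to the high end. Surface climbs 0.40 rad from x=-75, z=20 (low end, with a stop plate 20 mm high) to x=82, z=86 mm; side rails 7 mm high, 68 mm apart. A gauge let go higher up slides down; against the stop its origin is at x=-51, y=0, z=30.
- rack_blue: fixed slanted rack, blue slippery surface (friction 0.14), 160x78 mm. Origin: centre of underside, z up, level +x to the high end. Surface climbs 0.40 rad from x=-75, z=20 (low end, with a stop plate 20 mm high) to x=82, z=86 mm; side rails 7 mm high, 68 mm apart. A gauge let go higher up slides down; against the stop its origin is at x=-51, y=0, z=30.
Things that resemble listed ones, but are neither listed nor needed, are in the scene too. Leave any pink look-alike of the gauge_yellow alone. What is shaped like the rack_red but pink is not meant.

How it is judged:
By the outcome, as a careful person would: the job done as asked, in the order asked, and still so for the second after the job is handed in, with the robot touching nothing.
It also fails if it takes over 93 s, if anything falls off the work surface, if the arm or the gripper's body presses on something with over 40 N, if the wrist force passes 120 N, or if a joint passes its speed limit or range.

## Working session

There is one attempt and no reset: what is moved stays moved. The work goes in short steps, Python scripts to look and compute and a tool call to move; the robot and the scene stay as the last step left them, time stands still between calls to the robot, and variables do not carry over. Pictures are saved under pics/ and viewed, about 12 in all and at most 16, crops included, and the job is handed in when it is done.

Besides the shell and the picture viewer there is one more tool, called after "Request:" as a command line: name --argument value ..., lists and objects as JSON in quotes. carry_out: Moves the arm, as the interface text tells. Its arguments: {"type":"object","properties":{"commands":{"type":"array"},"newtons":{"type":"number"}},"required":["commands"]}

```bash
ls; mkdir -p pics; python3 - <<'E'
from rig import env
import cv2
print(env.tcp_to_tips, env.get_obs())
for n in("top","side"):
    p=env.snapshot(n); cv2.imwrite(f"pics/{n}0.png",cv2.resize(p["img"][:,:,::-1],(800,600)))
    print(n,p["mtx"],p["camera_from_world"])
    for q in("gauge_red","gauge_yellow","gauge_blue","black_gauge_a","black_gauge_b","rack_red","rack_yellow","rack_blue"):
        for b in env.boxes_of(p,q):
            print(n,q,[round(float(v),3) for v in b["xyz"]],round(b["score"],2))
E
```

```text
pics
0.008 {'t': 0.0, 'joint_positions': array([-1.38508112e+00,  2.21204763e-01,  1.52761155e+00, -1.63604756e-05,
        1.39470969e+00, -1.26121079e-01]), 'joint_vel': array([ 1.55267523e-03,  1.44052347e-03,  8.59267522e-04, -5.02059180e-04,
        6.45787697e-05, -2.25446648e-03]), 'effort': array([ 2.85085825e-04, -4.96899891e+01, -3.89388978e+01, -1.72568884e-04,
        1.10528368e-02,  8.78281298e-06]), 'tcp_pos': array([ 0.19162298, -0.59427819,  0.23821223]), 'tool_rot': array([-2.53839520e+00,  1.84875491e+00,  2.22685555e-03]), 'wrist_force': array([ 0.41621346, -0.15438879, -0.27755837]), 'torque': array([ 0.00316588, -0.02869109, -0.00731186]), 'gripper_width': 0.08534954601996136}
top [[433.15607878   0.         276.73054438]
 [  0.         433.15607878 207.14672196]
 [  0.           0.           1.        ]] [[ 0.02596216 -0.99906288 -0.03463129  0.02764824]
 [-0.99419825 -0.02218739 -0.10525002  0.47896058]
 [ 0.10438301  0.03716289 -0.9938426   0.8892789 ]
 [ 0.          0.          0.          1.        ]]
top gauge_red [0.593, 0.239, 0.03] 0.74
top gauge_yellow
[... 753 characters left out ...]
.55975605 -0.72907896  1.18870736]
 [ 0.          0.          0.          1.        ]]
side gauge_red [0.589, 0.255, 0.027] 0.56
side gauge_red [0.448, 0.224, 0.027] 0.17
side gauge_yellow [0.595, 0.087, 0.029] 0.6
side gauge_yellow [0.681, 0.004, 0.028] 0.58
side gauge_yellow [0.454, 0.381, 0.031] 0.45
side gauge_blue [0.448, 0.223, 0.028] 0.79
side black_gauge_a [0.454, 0.376, 0.031] 0.88
side black_gauge_a [0.439, 0.075, 0.03] 0.72
side black_gauge_b [0.454, 0.376, 0.031] 0.88
side black_gauge_b [0.439, 0.075, 0.03] 0.72
side rack_red [0.341, -0.198, 0.074] 0.9
side rack_red [0.518, -0.197, 0.041] 0.83
side rack_yellow [0.515, -0.331, 0.043] 0.92
side rack_blue [0.541, -0.079, 0.044] 0.64
```

View pics/top0.png

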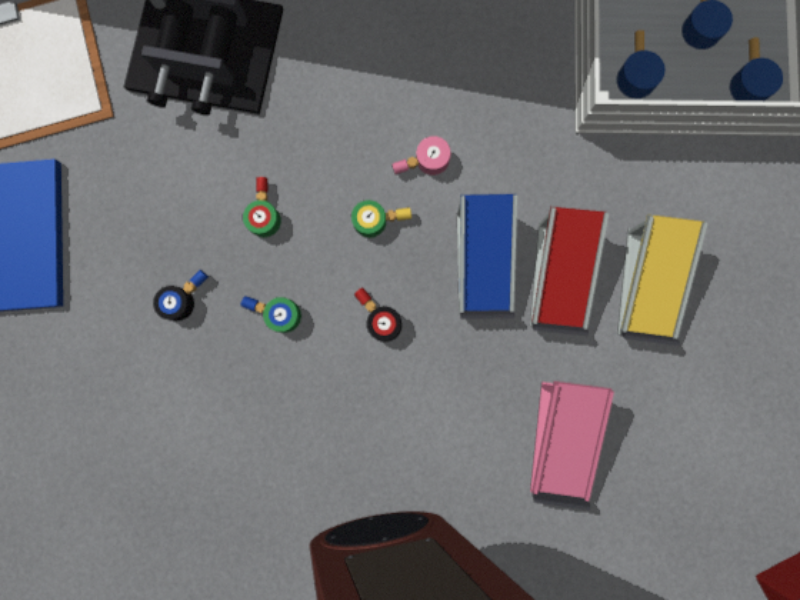

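View pics/side0.png

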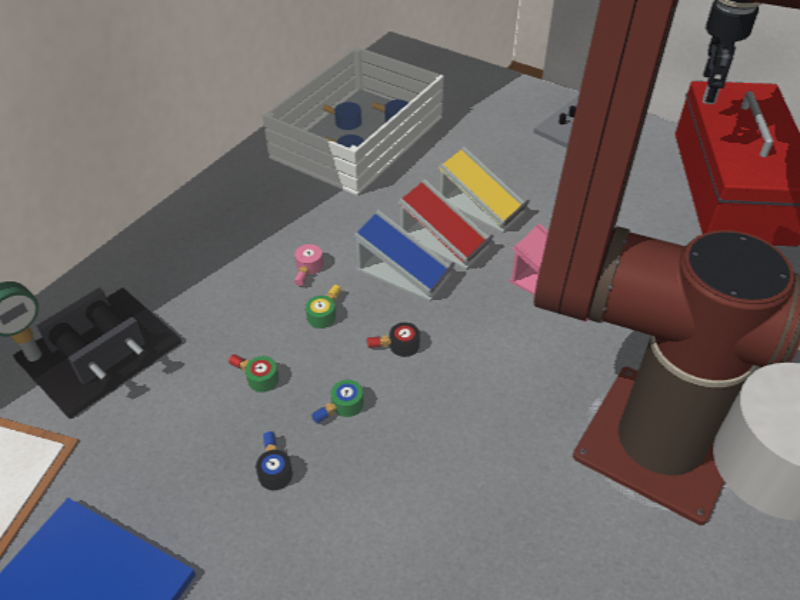

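The green-cased gauges in the 800x600 top picture are red (260,217), yellow (369,217) and blue (281,314). The black ones at (172,302) and (384,323), the pink gauge at (433,153) and the pink rack at (573,440) are not meant. The racks are blue (488,253), red (571,268) and yellow (663,276), with their high ends away from the robot.

```bash
cat > h.py <<'E'
from rig import env
import cv2, numpy as np
from scipy.spatial.transform import Rotation as R
def unproj(p,px,z):
    M=np.array(p["camera_from_world"]); Rm,t=M[:3,:3],M[:3,3]
    d=Rm.T@np.linalg.inv(p["mtx"])@np.array([px[0],px[1],1.]); o=-Rm.T@t
    return o+d*(z-o[2])/d[2]
def proj(p,X):
    M=np.array(p["camera_from_world"]); c=M[:3,:3]@np.array(X)+M[:3,3]
    return (np.array(p["mtx"])@c/c[2])[:2]
HUE={"red":[(0,8),(172,180)],"yellow":[(20,34)],"blue":[(100,130)],"green":[(50,85)]}
def mask(p,col,c=None,r=None):
    h=cv2.cvtColor(p["img"],cv2.COLOR_RGB2HSV); m=np.zeros(h.shape[:2],np.uint8)
    for a,b in HUE[col]: m|=cv2.inRange(h,(a,110,50),(b,255,255))
    if c is not None:
        k=np.zeros_like(m); cv2.circle(k,tuple(int(v) for v in c),int(r),255,-1); m&=k
    return m
def parts(m,amin=8):
    n,l,s,c=cv2.connectedComponentsWithStats(m); return sorted([(int(s[i,4]),c[i],l==i) for i in range(1,n) if s[i,4]>=amin],key=lambda a:-a[0])
def tool():
    o=env.get_obs(); r=R.from_rotvec(o["tool_rot"]); return o,r
E
python3 - <<'E'
from h import *
p=env.snapshot("top"); S=.7
for col,c in dict(red=(260,217),yellow=(369,217),blue=(281,314)).items():
    c=np.array(c)*S; g=mask(p,"green",c,38*S)
    hull=cv2.convexHull(cv2.findNonZero(g)); (ex,ey),r=cv2.minEnclosingCircle(hull)
    ctr=unproj(p,(ex,ey),.022)
    P=parts(mask(p,col,c,60*S)); 
    dist=lambda q:np.linalg.norm(q[1]-[ex,ey])
    cap=max([q for q in P if 18*S<dist(q)<60*S],key=lambda q:q[0]); ring=min(P,key=dist)
    cp=unproj(p,cap[1],.016+.005); rg=unproj(p,ring[1],.032)
    d=(cp-rg)[:2]
    print(col,"case",ctr.round(3),r,"ring",rg.round(3),ring[0],"cap",cp.round(3),cap[0],"dist",np.linalg.norm(d).round(4),"yaw",np.arctan2(d[1],d[0]).round(3))
for col,c in dict(blue=(488,253),red=(571,268),yellow=(663,276)).items():
    m=mask(p,col,np.array(c)*S,75*S); q=parts(m)[0][2].astype(np.uint8)
    cnt=max(cv2.findContours(q,0,2)[0],key=cv2.contourArea)
    b=cv2.approxPolyN(cnt,4).reshape(-1,2).astype(float)
    b=b[np.argsort(b[:,1])]; hi=[unproj(p,x,.084) for x in b[:2]]; lo=[unproj(p,x,.022) for x in b[2:]]
    H=np.mean(hi,0);L=np.mean(lo,0);d=H-L
    print(col,b.tolist(),"hi",H.round(3),"lo",L.round(3),"len",np.linalg.norm(d[:2]).round(3),"w",np.linalg.norm(hi[0]-hi[1]).round(3),np.linalg.norm(lo[0]-lo[1]).round(3),"mid",((H+L)/2).round(3),"yaw",np.arctan2(d[1],d[0]).round(3))
o,r=tool(); print(r.as_matrix().round(3))
E
```

```text
red case [0.592 0.246 0.022] 13.226641654968262 ring [0.594 0.247 0.032] 106 cap [0.646 0.248 0.021] 70 dist 0.0526 yaw 0.027
yellow case [0.596 0.083 0.022] 12.670199394226074 ring [0.597 0.083 0.032] 123 cap [0.604 0.031 0.021] 80 dist 0.0525 yaw -1.429
blue case [0.446 0.208 0.022] 13.009712219238281 ring [0.447 0.209 0.032] 122 cap [0.464 0.259 0.021] 75 dist 0.0527 yaw 1.244
blue [[359.0, 136.0], [325.0, 136.0], [356.0, 217.0], [325.0, 217.0]] hi [ 0.618 -0.09   0.084] lo [ 0.461 -0.095  0.022] len 0.158 w 0.068 0.065 mid [ 0.539 -0.093  0.053] yaw 0.035
red [[389.0, 145.0], [422.0, 148.0], [376.0, 226.0], [407.0, 229.0]] hi [ 0.599 -0.216  0.084] lo [ 0.441 -0.202  0.022] len 0.158 w 0.065 0.064 mid [ 0.52  -0.209  0.053] yaw -0.087
yellow [[458.0, 151.0], [491.0, 155.0], [439.0, 231.0], [470.0, 236.0]] hi [ 0.588 -0.35   0.084] lo [ 0.432 -0.332  0.022] len 0.157 w 0.064 0.064 mid [ 0.51  -0.341  0.053] yaw -0.119
[[ 0.307 -0.952 -0.   ]
 [-0.952 -0.307  0.   ]
 [-0.     0.    -1.   ]]
```

Request:
carry_out --commands '[[[0,0,-0.024],[0.021,0.044,0],1],[[0,0,-0.024],[0.021,0.044,0],1],[[0,0,-0.024],[0.021,0.044,0],1],[[0,0,-0.024],[0.021,0.044,0],1],[[0,0,-0.024],[0.021,0.044,0],1],[[0,0,-0.024],[0.021,0.044,0],1],[[0,0,-0.024],[0.021,0.044,0],1],[[0,0,-0.024],[0.021,0.044,0],1],[[0,0,-0.024],[0.021,0.044,0],1],[[0,0,-0.024],[0.021,0.044,0],1],[[0,0,-0.024],[0.021,0.044,0],1],[[0,0,-0.024],[0.021,0.044,0],1]]' --newtons 40

```text
t: 2.15
tcp_pos: [0.4443, -0.0556, 0.2397]
tool_rot: [-2.22, 2.22, -0.013]
wrist_force: [1.4, -0.9, -0.3]
gripper_width: 0.0854
```

Request:
carry_out --commands '[[[0,0,0.005],[0.0212,0.043,-0.01],1],[[0,0,0.005],[0.0212,0.043,-0.01],1],[[0,0,0.005],[0.0212,0.043,-0.01],1],[[0,0,0.005],[0.0212,0.043,-0.01],1],[[0,0,0.005],[0.0212,0.043,-0.01],1],[[0,0,0],[0.0212,0.043,-0.01],1],[[0,0,0],[0.0212,0.043,-0.01],1],[[0,0,0],[0,0,0],1]]'

```text
t: 2.95
tcp_pos: [0.5951, 0.2579, 0.1694]
tool_rot: [-2.252, 2.181, -0.022]
wrist_force: [-1.0, -0.4, -0.1]
gripper_width: 0.0851
```

```bash
cat > gw.py <<'E'
# wrist check of a gauge: python3 gw.py col x y
from h import *
import sys
col=sys.argv[1]; x,y=map(float,sys.argv[2:4])
p=env.snapshot("wrist"); cv2.imwrite(f"pics/w_{col}.png",p["img"][:,:,::-1])
c=proj(p,(x,y,.03)); s=np.linalg.norm(proj(p,(x+.03,y,.03))-c)/30
g=parts(mask(p,"green",c,40*s))
print("c",c,"s",s)
if g:
    (ex,ey),r=cv2.minEnclosingCircle(cv2.convexHull(cv2.findNonZero(mask(p,"green",c,40*s)))); print("case",unproj(p,(ex,ey),.025).round(4),r/s)
P=parts(mask(p,col,c,80*s),30)
for a,q,_ in P[:4]: print(a,q.round(1),"z32",unproj(p,q,.032).round(4),"z21",unproj(p,q,.021).round(4))
o,r=tool(); print(o["tcp_pos"].round(4), "toolx yaw",np.arctan2(*r.as_matrix()[[1,0],0]).round(3), r.as_matrix()[:,2].round(3),"q",o["joint_positions"].round(2))
E
python3 gw.py red .593 .247
```

```text
c [286.05470807 203.4511653 ] s 1.137079745796932
case [0.5912 0.2468 0.025 ] 26.977723704128167
744 [286.2 206.9] z32 [0.5904 0.2469 0.032 ] z21 [0.5875 0.2463 0.021 ]
514 [284.6 144.5] z32 [0.6439 0.2503 0.032 ] z21 [0.6431 0.2499 0.021 ]
[0.5947 0.2559 0.1704] toolx yaw -1.54 [ 0.015 -0.006 -1.   ] q [ 0.29  0.32  1.54 -0.01  1.27  1.83]
```

Request:
carry_out --commands '[[[0.006,0.015,0.01],[-0.0035,-0.009,-0.02],1],[[0,0,0],[0,0,-0.04],1],[[0,0,0],[0,0,-0.04],1],[[0,0,0],[0,0,-0.02],1]]'

```text
t: 3.4
tcp_pos: [0.5928, 0.2421, 0.0513]
tool_rot: [-2.261, 2.17, -0.007]
wrist_force: [0.5, -0.8, -0.6]
gripper_width: 0.0854
```

```bash
python3 gw.py red .591 .247|tail -1
```

```text
[0.591  0.2413 0.0483] toolx yaw -1.53 [ 0.004  0.001 -1.   ] q [ 0.26  0.44  1.63 -0.    1.07  1.79]
```

Request:
carry_out --commands '[[[0,0.004,0],[0,0.005,-0.012],1],[[0,0,0],[0,0,-0.01],1],[[0,0,0],[0,0,-0.006],1],[[0,0,0],[0,0,0],-1],[[0,0,0],[0,0,0],-1],[[0,0,0],[0,0,0],-1],[[0,0,0],[0,0,0],-1],[[0,0,0],[0,0,0],-1],[[0,0,0],[0,0,0],-1]]'

```text
t: 4.35
tcp_pos: [0.5934, 0.2437, 0.0231]
tool_rot: [-2.259, 2.175, -0.004]
wrist_force: [-0.7, 0.0, -0.9]
gripper_width: 0.0503
```

Request:
carry_out --commands '[[[0,0,0],[0,0,0.03],-1],[[0,0,0],[0,0,0.05],-1],[[0,0,0],[0,0,0.05],-1],[[-0.0035,-0.04,-0.013],[-0.0102,-0.04,0.01],-1],[[-0.0035,-0.04,-0.013],[-0.0102,-0.045,0],-1],[[-0.0035,-0.04,-0.013],[-0.0102,-0.045,0],-1],[[-0.0035,-0.04,-0.013],[-0.0102,-0.045,0],-1],[[-0.0035,-0.04,-0.013],[-0.0102,-0.045,0],-1],[[-0.0035,-0.04,-0.013],[-0.0102,-0.045,0],-1],[[-0.0035,-0.04,-0.013],[-0.0102,-0.045,0],-1],[[-0.0035,-0.04,-0.013],[-0.0102,-0.045,0],-1]]' --newtons 40

```text
t: 5.45
tcp_pos: [0.5065, -0.118, 0.1684]
tool_rot: [-1.991, 2.113, -0.392]
wrist_force: [0.8, -0.0, -2.8]
gripper_width: 0.0505
```

```bash
cat > rk.py <<'E'
# python3 rk.py ox oy yaw touch_h clearance xr  -> remaining move to touch pose ; saves wrist picture
from h import *
import sys
ox,oy,yaw,hh,xr=map(float,sys.argv[1:6])
o,r=tool(); a=.4
Rg=R.from_euler("zy",[0,0]) 
G=(R.from_rotvec([0,0,yaw])*R.from_rotvec([0,-a,0])).as_matrix()  # gauge axes on slope
x=G[:,0]; y=G[:,1]; z=G[:,2]
P=np.array([ox,oy,0])+xr*np.array([np.cos(yaw),np.sin(yaw),0])+[0,0,.020+(xr+.075)*np.tan(a)]
T=P+hh*z
M=r.as_matrix(); s=np.sign(M[:,0]@y)
dy=float(sys.argv[6])  # wanted angle of tool x relative to +-gauge y (rad, about z)
Gt=np.column_stack([s*y,s*x,-z]); want=R.from_rotvec(dy*z)*R.from_matrix(Gt)
print("tcp",o["tcp_pos"].round(4),"target",T.round(4),"shift",(T-o["tcp_pos"]).round(4),"turn",(want*r.inv()).as_rotvec().round(3),"q6",o["joint_positions"].round(2)[5],"w",o["gripper_width"].round(4))
if len(sys.argv)>7:
    p=env.snapshot("wrist"); cv2.imwrite(f"pics/{sys.argv[7]}.png",p["img"][:,:,::-1])
    print("axis px low/high",[proj(p,np.array([ox,oy,0])+q*np.array([np.cos(yaw),np.sin(yaw),0])+[0,0,.020+(q+.075)*np.tan(a)]).round(0).tolist() for q in(-.07,.08)])
E
python3 rk.py .5165 -.209 -.087 .0251 -.015 0 rk_red
```

```text
Traceback (most recent call last):
  File "rk.py", line 14, in <module>
    print("tcp",o["tcp_pos"].round(4),"target",T.round(4),"shift",(T-o["tcp_pos"]).round(4),"turn",(want*r.inv()).as_rotvec().round(3),"q6",o["joint_positions"].round(2)[5],"w",o["gripper_width"].round(4))
                                                                                                                                                                                 ^^^^^^^^^^^^^^^^^^^^^^^^
AttributeError: 'float' object has no attribute 'round'
```

Request:
carry_out --commands '[[[-0.003,-0.04,-0.013],[-0.008,-0.044,0],-1],[[-0.003,-0.04,-0.013],[-0.007,-0.044,0],-1],[[0,0,0],[0,0,0],-1]]'

```text
t: 5.75
tcp_pos: [0.4875, -0.2144, 0.169]
tool_rot: [-1.911, 2.1, -0.486]
wrist_force: [0.1, 1.0, -1.5]
gripper_width: 0.0506
```

```bash
sed -i 's/o\["gripper_width"\].round(4)/round(o["gripper_width"],4)/; /^Rg=/d' rk.py
python3 rk.py .5165 -.209 -.087 .0251 -.015 0 rk_red
```

```text
tcp [ 0.4875 -0.2144  0.169 ] target [ 0.4918 -0.2068  0.0685] shift [ 0.0043  0.0075 -0.1005] turn [0.034 0.023 0.013] q6 0.83 w 0.0506
axis px low/high [[261.0, 312.0], [258.0, 123.0]]
```

View pics/rk_red.png

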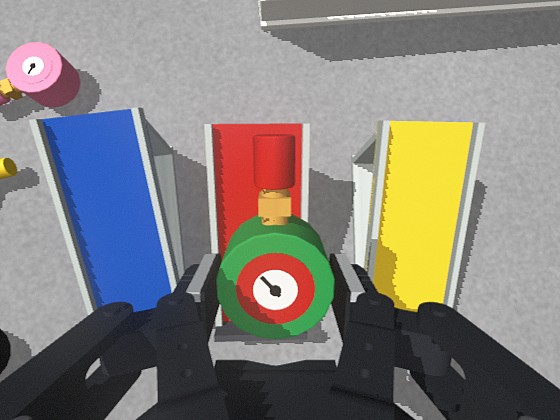

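Request:
carry_out --commands '[[[0.034,0.023,0.013],[0.0043,0.0075,-0.03],-1],[[0,0,0],[0,0,-0.03],-1],[[0,0,0],[0,0,-0.025],-1],[[0,0,0],[0,0,0],-1]]'

```text
t: 6.2
tcp_pos: [0.4933, -0.2013, 0.0831]
tool_rot: [-1.923, 2.09, -0.418]
wrist_force: [-0.3, 0.3, -2.4]
gripper_width: 0.0505
```

```bash
python3 rk.py .5165 -.209 -.087 .0251 -.015 0
```

```text
tcp [ 0.4933 -0.2013  0.0831] target [ 0.4918 -0.2068  0.0685] shift [-0.0015 -0.0056 -0.0146] turn [-0.003 -0.002 -0.004] q6 0.75 w 0.0505
```

Request:
carry_out --commands '[[[0,0,0],[-0.0015,-0.0056,-0.007],-1],[[0,0,0],[0,0,-0.005],-1],[[0,0,0],[0,0,-0.002],-1],[[0,0,0],[0,0,-0.001],-1]]'

```text
t: 6.6
tcp_pos: [0.4944, -0.2058, 0.0705]
tool_rot: [-1.927, 2.084, -0.422]
wrist_force: [-0.7, -0.4, -1.9]
gripper_width: 0.0503
```

```bash
python3 rk.py .5165 -.209 -.087 .0231 -.015 0
```

```text
tcp [ 0.4944 -0.2058  0.0705] target [ 0.4926 -0.2069  0.0666] shift [-0.0018 -0.0011 -0.0039] turn [-0.001  0.001 -0.009] q6 0.72 w 0.0503
```

Request:
carry_out --commands '[[[0,0,0],[0,-0.001,-0.002],-1],[[0,0,0],[0,0,-0.002],-1],[[0,0,0],[0,0,-0.001],-1],[[0,0,0],[0,0,0],-1]]'

```text
t: 7.0
tcp_pos: [0.4956, -0.2079, 0.0672]
tool_rot: [-1.926, 2.083, -0.427]
wrist_force: [0.7, -0.3, -1.3]
gripper_width: 0.0505
```

Request:
carry_out --commands '[[[0,0,0],[0,0.001,-0.0015],-1],[[0,0,0],[0,0,-0.001],-1],[[0,0,0],[0,0,0],-1]]'

```text
t: 7.3
tcp_pos: [0.4961, -0.208, 0.0672]
tool_rot: [-1.927, 2.082, -0.43]
wrist_force: [-0.4, 0.5, -1.3]
gripper_width: 0.0505
```

Request:
carry_out --commands '[[[0,0,0],[0,0,0],1],[[0,0,0],[0,0,0],1],[[0,0,0],[0,0,0],1],[[0,0,0],[0,0,0],1],[[0,0,0],[-0.008,0.001,0.018],1],[[0,0,0],[-0.015,0.001,0.035],1],[[0,0,0],[-0.01,0,0.045],1],[[0.02,0.1,0],[0,0,0.03],1],[[0,0,0],[0,0,0],1]]'

```text
t: 8.2
tcp_pos: [0.4601, -0.2048, 0.1991]
tool_rot: [-1.974, 2.144, -0.314]
wrist_force: [1.3, -0.6, 0.3]
gripper_width: 0.0851
```

```bash
python3 rk.py .5165 -.209 -.087 .0231 -.015 0 rel_red
```

```text
tcp [ 0.4601 -0.2048  0.1991] target [ 0.4926 -0.2069  0.0666] shift [ 0.0325 -0.0021 -0.1325] turn [-0.019 -0.099 -0.006] q6 0.88 w 0.0851
axis px low/high [[276.0, 255.0], [276.0, 81.0]]
```

View pics/rel_red.png

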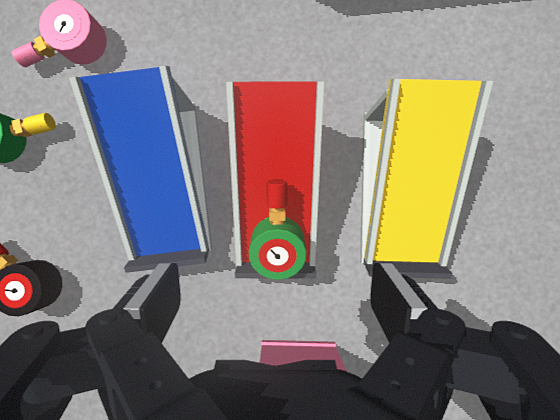

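Red gauge: in the wrist view it rests at the low end of the red rack at (278,250), stem up the slope. Next is yellow.

Request:
carry_out --commands '[[[0.009,0.1,0],[0.01,0.02,0],1],[[0.009,0.1,0],[0.01,0.025,0],1],[[0.009,0.098,0],[0.012,0.025,0],1],[[0,0,0.148],[0.012,0.025,0],1],[[0,0,0.148],[0.012,0.025,0],1],[[0,0,0.148],[0.012,0.025,0],1],[[0,0,0.148],[0.012,0.025,0],1],[[0,0,0.148],[0.012,0.025,0],1],[[0,0,0.148],[0.012,0.025,0],1],[[0,0,0.148],[0.012,0.025,0],1],[[0,0,0.148],[0.012,0.025,0],1],[[0,0,0.148],[0.01,0.02,0],1]]'

```text
t: 9.45
tcp_pos: [0.5904, 0.0994, 0.1721]
tool_rot: [3.084, -0.479, -0.06]
wrist_force: [0.6, -1.0, 0.6]
gripper_width: 0.0852
```

```bash
python3 gw.py yellow .596 .083
```

```text
c [293.51061657 209.63979796] s 1.1374052733577686
case [0.5939 0.085  0.025 ] 27.04875962935048
752 [290.3 210.7] z32 [0.5932 0.0835 0.032 ] z21 [0.5923 0.0801 0.021 ]
407 [315.2 253.8] z32 [0.6029 0.0369 0.032 ] z21 [0.6024 0.0316 0.021 ]
[0.591  0.1022 0.1718] toolx yaw -0.3 [-0.041 -0.012 -0.999] q [ 0.05  0.25  1.62 -0.01  1.31  0.35]
```

Request:
carry_out --commands '[[[0.012,-0.041,0],[0.0026,-0.018,0],1],[[0,0,0.148],[0,0,-0.02],1],[[0,0,0.148],[0,0,-0.03],1],[[0,0,0.148],[0,0,-0.03],1],[[0,0,0.015],[0,0,-0.02],1],[[0,0,0],[0,0,0],1]]'

```text
t: 10.1
tcp_pos: [0.588, 0.0866, 0.058]
tool_rot: [-3.123, -0.274, 0.015]
wrist_force: [-0.4, 0.2, -0.9]
gripper_width: 0.0855
```

```bash
python3 gw.py yellow .5936 .084
```

```text
c [287.0299101  257.49794182] s 1.8128642894752178
case [0.5923 0.0854 0.025 ] 27.67307533777765
1964 [286.1 259.4] z32 [0.5931 0.0837 0.032 ] z21 [0.5942 0.0788 0.021 ]
960 [283.8 330.7] z32 [0.6    0.0394 0.032 ] z21 [0.6017 0.0315 0.021 ]
[0.5886 0.0866 0.0593] toolx yaw 0.175 [-0.009  0.006 -1.   ] q [ 0.01  0.35  1.73  0.01  1.07 -0.17]
```

Request:
carry_out --commands '[[[-0.006,-0.009,-0.01],[0.0045,-0.0025,-0.015],1],[[0,0,0],[0,0,-0.015],1],[[0,0,0],[0,0,-0.006],1],[[0,0,0],[0,0,0],-1],[[0,0,0],[0,0,0],-1],[[0,0,0],[0,0,0],-1],[[0,0,0],[0,0,0],-1],[[0,0,0],[0,0,0],-1],[[0,0,0],[0,0,0],-1]]'

```text
t: 11.05
tcp_pos: [0.5965, 0.0845, 0.0271]
tool_rot: [-3.131, -0.254, -0.012]
wrist_force: [0.8, -0.1, -2.0]
gripper_width: 0.0503
```

```bash
cat > k.py <<'E'
from h import *
o,r=tool(); q=o["joint_positions"]
Rz=lambda a:R.from_euler("z",a); Ry=lambda a:R.from_euler("y",a)
print("model check",(r.inv()*(Rz(q[0])*Ry(q[1]+q[2])*Rz(q[3])*Ry(q[4])*Rz(q[5]))).as_rotvec().round(3),q.round(3),o["tcp_pos"].round(4))
def sol(yaw,tilt,q1,s23,sg):
    G=(Rz(yaw)*Ry(-tilt)).as_matrix(); x,y,z=G.T
    T=R.from_matrix(np.column_stack([sg*y,sg*x,-z]))
    return ((Rz(q1)*Ry(s23)).inv()*T).as_euler("ZYZ")
for tilt in(0,.2,.4):
  for q1 in(-.74,-.65): print(tilt,q1,[sol(-.119,tilt,q1,s,1).round(2).tolist() for s in(1.8,2.0,2.2)])
E
python3 k.py
```

```text
model check [ 0.    -0.    -3.142] [ 9.000e-03  3.990e-01  1.736e+00  1.000e-03  9.980e-01 -1.530e-01] [0.5965 0.0845 0.0271]
0 -0.74 [[0.0, 1.34, 0.95], [0.0, 1.14, 0.95], [0.0, 0.94, 0.95]]
0 -0.65 [[0.0, 1.34, 1.04], [0.0, 1.14, 1.04], [0.0, 0.94, 1.04]]
0.2 -0.74 [[0.13, 1.18, 0.91], [0.14, 0.98, 0.88], [0.16, 0.78, 0.84]]
0.2 -0.65 [[0.11, 1.17, 1.01], [0.12, 0.97, 0.98], [0.14, 0.77, 0.94]]
0.4 -0.74 [[0.27, 1.03, 0.85], [0.31, 0.83, 0.78], [0.39, 0.65, 0.67]]
0.4 -0.65 [[0.24, 1.0, 0.95], [0.28, 0.81, 0.88], [0.35, 0.62, 0.79]]
```

Request:
carry_out --commands '[[[0,0,0],[0,0,0.04],-1],[[0,0,0],[0,0,0.05],-1],[[0,0,0],[0,0,0.055],-1],[[0,0,0.13],[-0.0115,-0.035,0.01],-1],[[0,0,0.13],[-0.0115,-0.04,0],-1],[[0,0,0.13],[-0.0115,-0.04,0],-1],[[0,0,0.13],[-0.0115,-0.04,0],-1],[[0,0,0.13],[-0.0115,-0.04,0],-1],[[0,0,0.13],[-0.0115,-0.04,0],-1],[[0,0,0.13],[-0.0115,-0.04,0],-1],[[0,0,0.13],[-0.0115,-0.04,0],-1],[[0,0,0],[0,-0.04,0],-1]]'

```text
t: 12.25
tcp_pos: [0.4968, -0.2771, 0.185]
tool_rot: [2.541, 1.844, 0.014]
wrist_force: [1.7, 0.2, -1.2]
gripper_width: 0.0504
```

```bash
python3 rk.py .5065 -.3405 -.119 .0271 -.015 0;python3 k.py|head -1
```

```text
tcp [ 0.4968 -0.2771  0.185 ] target [ 0.4811 -0.3375  0.0703] shift [-0.0156 -0.0604 -0.1146] turn [-0.091 -0.383  0.193] q6 -1.91 w 0.0504
model check [ 0.    -0.    -3.142] [-0.652  0.128  1.736  0.008  1.273 -1.91 ] [ 0.4968 -0.2771  0.185 ]
```

Request:
carry_out --commands '[[[-0.023,-0.096,0.048],[-0.004,-0.025,0],-1],[[-0.023,-0.096,0.048],[-0.004,-0.02,0],-1],[[-0.023,-0.096,0.048],[-0.004,-0.01,-0.01],-1],[[-0.023,-0.096,0.048],[-0.003,-0.005,-0.02],-1],[[0,0,0],[0,0,0],-1]]'

```text
t: 12.75
tcp_pos: [0.4789, -0.3457, 0.1526]
tool_rot: [2.097, 1.861, 0.382]
wrist_force: [-1.2, 0.7, -2.8]
gripper_width: 0.0503
```

```bash
python3 rk.py .5065 -.3405 -.119 .0271 -.015 0 rk_yel;python3 k.py|head -1
```

```text
tcp [ 0.4789 -0.3457  0.1526] target [ 0.4811 -0.3375  0.0703] shift [ 0.0023  0.0083 -0.0823] turn [0.008 0.012 0.001] q6 -2.57 w 0.0503
axis px low/high [[289.0, 85.0], [287.0, 294.0]]
model check [-0.    -0.     3.142] [-0.917 -0.015  2.     0.372  0.886 -2.565] [ 0.4807 -0.3471  0.1556]
```

View pics/rk_yel.png

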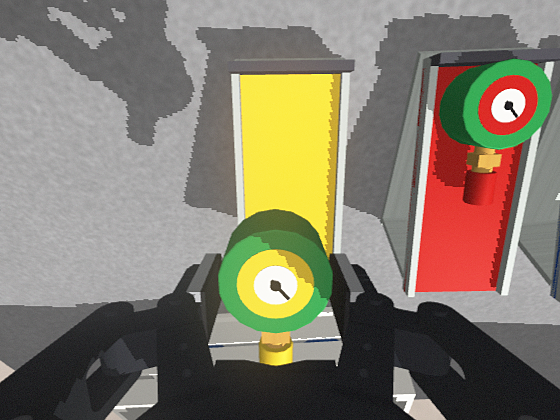

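Request:
carry_out --commands '[[[0.008,0.012,-0.03],[0.015,0.008,-0.02],-1],[[0,0,0],[0,0,-0.02],-1],[[0,0,0],[0,0,-0.018],-1],[[0,0,0],[0,0,0],-1]]'

```text
t: 13.2
tcp_pos: [0.5016, -0.3415, 0.1042]
tool_rot: [2.135, 1.824, 0.366]
wrist_force: [0.3, 0.5, -1.6]
gripper_width: 0.0502
```

```bash
python3 rk.py .5065 -.3405 -.119 .0271 0 -.03 ;python3 k.py|head -1
```

```text
tcp [ 0.5016 -0.3415  0.1042] target [ 0.496  -0.3392  0.0767] shift [-0.0056  0.0023 -0.0275] turn [0.018 0.001 0.011] q6 -2.51 w 0.0502
model check [ 0.     0.    -3.142] [-0.865  0.09   1.999  0.369  0.769 -2.509] [ 0.5016 -0.3415  0.1042]
```

Request:
carry_out --commands '[[[0.018,0.001,0.02],[-0.0045,0.0023,-0.01],-1],[[0,0,0],[0,0,-0.007],-1],[[0,0,0],[0,0,-0.004],-1],[[0,0,0],[0,0,0],-1]]'

```text
t: 13.6
tcp_pos: [0.5026, -0.3411, 0.0894]
tool_rot: [2.124, 1.848, 0.386]
wrist_force: [-0.4, 0.3, -2.0]
gripper_width: 0.0501
```

```bash
python3 rk.py .5065 -.3405 -.119 .0271 0 -.02
```

```text
tcp [ 0.5026 -0.3411  0.0894] target [ 0.496  -0.3392  0.0767] shift [-0.0066  0.0019 -0.0127] turn [ 0.001  0.004 -0.   ] q6 -2.56 w 0.0501
```

Request:
carry_out --commands '[[[0,0,0],[-0.004,0.002,-0.007],-1],[[0,0,0],[-0.003,0,-0.004],-1],[[0,0,0],[-0.001,0,-0.002],-1],[[0,0,0],[0,0,0],-1]]'

```text
t: 14.0
tcp_pos: [0.4948, -0.3396, 0.0772]
tool_rot: [2.123, 1.847, 0.386]
wrist_force: [0.0, -0.2, -2.5]
gripper_width: 0.0501
```

```bash
python3 rk.py .5065 -.3405 -.119 .0271 0 -.02
```

```text
tcp [ 0.4948 -0.3396  0.0772] target [ 0.496  -0.3392  0.0767] shift [ 0.0012  0.0003 -0.0005] turn [0.003 0.005 0.   ] q6 -2.59 w 0.0501
```

Request:
carry_out --commands '[[[0,0,0],[0,0,-0.0015],-1],[[0,0,0],[0,0,-0.001],-1],[[0,0,0],[0,0,0],-1]]'

```text
t: 14.3
tcp_pos: [0.4949, -0.3399, 0.075]
tool_rot: [2.123, 1.846, 0.386]
wrist_force: [-0.3, 0.5, -0.9]
gripper_width: 0.0503
```

Request:
carry_out --commands '[[[0,0,0],[0,0,0],1],[[0,0,0],[0,0,0],1],[[0,0,0],[0,0,0],1],[[0,0,0],[0,0,0],1],[[0,0,0],[-0.008,0.001,0.018],1],[[0,0,0],[-0.015,0.001,0.035],1],[[0,0,0],[-0.01,0,0.045],1],[[0.02,0.1,0],[0,0,0.04],1],[[0.024,0.098,0],[0,0,0.02],1],[[0,0.1,0],[0,0,0],1],[[0,0.1,0],[0,0,0],1]]'

```text
t: 15.4
tcp_pos: [0.4565, -0.337, 0.2396]
tool_rot: [2.383, 2.043, -0.02]
wrist_force: [-0.4, 1.3, -0.7]
gripper_width: 0.0852
```

```bash
python3 rk.py .5065 -.3405 -.119 .0271 0 0 rel_yel; python3 k.py|head -1; python3 gw.py yellow .5 -.3|tail -1
```

```text
tcp [ 0.4565 -0.337   0.2396] target [ 0.496  -0.3392  0.0767] shift [ 0.0395 -0.0022 -0.1629] turn [-0.044 -0.404  0.036] q6 -2.18 w 0.0852
axis px low/high [[279.0, 167.0], [284.0, 321.0]]
model check [ 0.    -0.    -3.142] [-0.764  0.088  1.674 -0.016  1.38  -2.18 ] [ 0.458  -0.3369  0.2396]
[ 0.4582 -0.3363  0.2383] toolx yaw 1.421 [-0.006 -0.008 -1.   ] q [-0.77  0.09  1.68 -0.01  1.38 -2.18]
```

View pics/rel_yel.png

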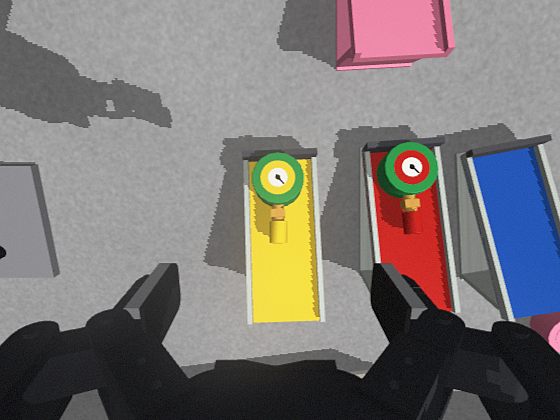

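Yellow rests on the yellow rack at (278,178), and red is unchanged. Next is blue.

Request:
carry_out --commands '[[[0,0,-0.147],[0,0.045,0],1],[[0,0,-0.147],[0,0.045,0],1],[[0,0,-0.147],[0,0.045,0],1],[[0,0,-0.147],[0,0.045,0],1],[[0,0,-0.147],[0,0.045,0],1],[[0,0,-0.147],[0,0.045,0],1],[[0,0,-0.147],[0,0.045,0],1],[[0,0,-0.147],[0,0.045,0],1],[[0,0,-0.147],[0,0.045,-0.02],1],[[0,0,-0.147],[0,0.045,-0.02],1],[[0,0,-0.147],[0,0.045,-0.02],1],[[0,0,-0.147],[0,0.04,0],1]]'

```text
t: 16.7
tcp_pos: [0.4532, 0.171, 0.177]
tool_rot: [-3.109, 0.389, -0.017]
wrist_force: [0.7, -0.2, -0.0]
gripper_width: 0.0856
```

```bash
python3 gw.py blue .447 .208
```

```text
c [257.265175   160.26720347] s 1.155828300011857
case [0.4438 0.2089 0.025 ] 25.976807086931863
800 [253.2 160.2] z32 [0.4438 0.2092 0.032 ] z21 [0.4428 0.208  0.021 ]
538 [257.   96.5] z32 [0.4605 0.2585 0.032 ] z21 [0.4602 0.2593 0.021 ]
[0.4534 0.1757 0.1782] toolx yaw -0.26 [ 0.014  0.011 -1.   ] q [ 0.2  -0.08  1.96  0.01  1.24  0.46]
```

Request:
carry_out --commands '[[[-0.011,0.014,-0.03],[-0.0096,0.032,0],1],[[0,0,-0.027],[0,0,-0.04],1],[[0,0,0],[0,0,-0.04],1],[[0,0,0],[0,0,-0.035],1],[[0,0,0],[0,0,0],1]]'

```text
t: 17.25
tcp_pos: [0.4414, 0.2113, 0.06]
tool_rot: [-3.092, 0.488, -0.007]
wrist_force: [-1.8, 0.3, 0.2]
gripper_width: 0.0856
```

```bash
python3 gw.py blue .4438 .209
```

```text
c [282.12785896 251.70115127] s 1.8325636549541007
case [0.4446 0.2105 0.025 ] 27.100816287066184
1884 [282.4 252.7] z32 [0.444  0.2092 0.032 ] z21 [0.4428 0.2047 0.021 ]
1341 [282.3 152.7] z32 [0.4602 0.2606 0.032 ] z21 [0.4602 0.2595 0.021 ]
[0.4432 0.2117 0.0625] toolx yaw -0.313 [ 0.01   0.011 -1.   ] q [0.28 0.1  2.02 0.01 1.01 0.59]
```

Request:
carry_out --commands '[[[-0.011,0.01,0],[0.0008,-0.0025,-0.02],1],[[0,0,0],[0,0,-0.015],1],[[0,0,0],[0,0,-0.006],1],[[0,0,0],[0,0,-0.002],1],[[0,0,0],[0,0,0],-1],[[0,0,0],[0,0,0],-1],[[0,0,0],[0,0,0],-1],[[0,0,0],[0,0,0],-1],[[0,0,0],[0,0,0],-1],[[0,0,0],[0,0,0],-1]]'

```text
t: 18.3
tcp_pos: [0.4529, 0.2103, 0.0314]
tool_rot: [-3.092, 0.491, -0.026]
wrist_force: [-0.4, -0.6, -3.2]
gripper_width: 0.0498
```

Request:
carry_out --commands '[[[0,0,0],[0,0,0],1],[[0,0,0],[0,0,0],1],[[0,0,0],[0,0,0],1],[[0,0,0],[0,0,0],1]]'

```text
t: 18.7
tcp_pos: [0.4534, 0.2105, 0.0317]
tool_rot: [-3.092, 0.49, -0.028]
wrist_force: [0.2, -0.9, -0.8]
gripper_width: 0.0855
```

```bash
python3 gw.py blue .449 .209
```

```text
c [269.10704919 278.2285255 ] s 2.152155123443335
case [0.4514 0.2093 0.025 ] 27.339682243255346
2572 [274.1 281.8] z32 [0.4509 0.2076 0.032 ] z21 [0.4492 0.202  0.021 ]
1867 [273.4 164.3] z32 [0.4675 0.2592 0.032 ] z21 [0.4672 0.2578 0.021 ]
[0.4534 0.2105 0.0317] toolx yaw -0.315 [ 0.019  0.008 -1.   ] q [0.27 0.17 2.02 0.   0.93 0.59]
```

View pics/w_blue.png

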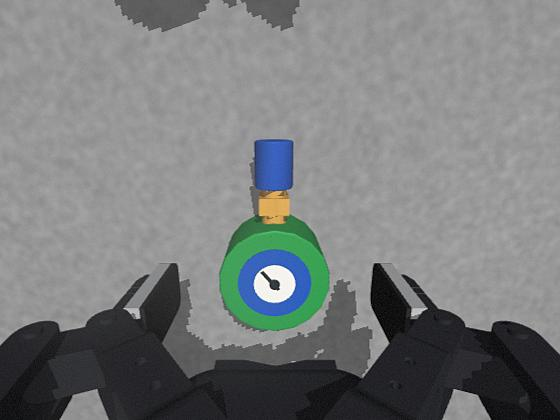

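The gauge stands upright at (274,282) between the open jaws, moved about 7 mm. The grip was high, so I lower and grip again.

Request:
carry_out --commands '[[[-0.008,0.019,0],[-0.003,-0.001,-0.006],1],[[0,0,0],[-0.001,0,-0.006],1],[[0,0,0],[-0.001,0,-0.004],1],[[0,0,0],[0,0,0],1]]'

```text
t: 19.15
tcp_pos: [0.4478, 0.2093, 0.0141]
tool_rot: [3.102, -0.492, -0.003]
wrist_force: [-0.0, -0.9, 0.3]
gripper_width: 0.0856
```

Request:
carry_out --commands '[[[0,0,0],[0.002,0,0.007],1],[[0,0,0],[0,0,0],-1],[[0,0,0],[0,0,0],-1],[[0,0,0],[0,0,0],-1],[[0,0,0],[0,0,0],-1],[[0,0,0],[0,0,0],-1],[[0,0,0],[0,0,0],-1]]'

```text
t: 19.85
tcp_pos: [0.4506, 0.2094, 0.0223]
tool_rot: [3.102, -0.492, -0.001]
wrist_force: [0.4, -0.5, 1.0]
gripper_width: 0.0505
```

```bash
python3 gw.py blue .449 .209
```

```text
c [274.07514165 284.57834415] s 2.302494682739304
case [0.4498 0.2104 0.025 ] 27.467793993007565
2897 [275.  288.1] z32 [0.4492 0.2083 0.032 ] z21 [0.4472 0.2023 0.021 ]
2164 [274.5 162.5] z32 [0.4658 0.26   0.032 ] z21 [0.4653 0.2585 0.021 ]
[0.4506 0.2094 0.0223] toolx yaw -0.315 [-0.001 -0.    -1.   ] q [ 0.28  0.2   2.01 -0.    0.94  0.59]
```

Request:
carry_out --commands '[[[0,0,0],[0,0,0.04],-1],[[0,0,0],[0,0,0.05],-1],[[0,0,0],[0,0,0.055],-1],[[0,0,-0.145],[0.0077,-0.038,0.01],-1],[[0,0,-0.145],[0.0077,-0.038,0],-1],[[0,0,-0.145],[0.0077,-0.038,0],-1],[[0,0,-0.145],[0.0077,-0.038,0],-1],[[0,0,-0.145],[0.0077,-0.038,0],-1],[[0,0,-0.145],[0.0077,-0.038,0],-1],[[0,0,-0.145],[0.0077,-0.038,0],-1],[[0,0,-0.145],[0.0077,-0.038,0],-1],[[0,0,0],[0,0,0],-1]]'

```text
t: 21.1
tcp_pos: [0.5061, -0.1059, 0.1754]
tool_rot: [-2.281, 2.154, 0.012]
wrist_force: [-0.4, 1.7, -2.2]
gripper_width: 0.0506
```

```bash
python3 rk.py .5355 -.093 .035 .0223 -.015 0
```

```text
tcp [ 0.5061 -0.1059  0.1754] target [ 0.5118 -0.0938  0.0659] shift [ 0.0058  0.0121 -0.1095] turn [ 0.01  -0.403 -0.024] q6 1.15 w 0.0506
```

Request:
carry_out --commands '[[[0.003,-0.13,-0.008],[0.003,0.006,0],-1],[[0.003,-0.13,-0.008],[0.003,0.006,0],-1],[[0.003,-0.13,-0.008],[0,0,-0.01],-1],[[0,-0.013,0],[0,0,-0.02],-1],[[0,0,0],[0,0,0],-1]]'

```text
t: 21.6
tcp_pos: [0.5087, -0.0918, 0.1391]
tool_rot: [-2.029, 1.959, -0.4]
wrist_force: [-0.9, 0.0, -2.2]
gripper_width: 0.0505
```

```bash
python3 rk.py .5355 -.093 .035 .0223 -.015 0 rk_blue
```

```text
tcp [ 0.5087 -0.0918  0.1391] target [ 0.5118 -0.0938  0.0659] shift [ 0.0031 -0.002  -0.0732] turn [-0.003  0.005 -0.   ] q6 0.93 w 0.0505
axis px low/high [[278.0, 317.0], [278.0, 104.0]]
```

View pics/rk_blue.png

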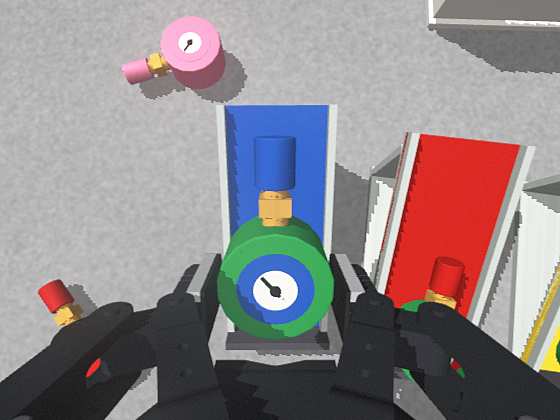

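Request:
carry_out --commands '[[[0,0.005,0],[0.002,-0.002,-0.025],-1],[[0,0,0],[0,0,-0.022],-1],[[0,0,0],[-0.001,0,-0.01],-1],[[0,0,0],[0,0,0],-1]]'

```text
t: 22.05
tcp_pos: [0.5152, -0.0941, 0.0875]
tool_rot: [-2.035, 1.955, -0.402]
wrist_force: [-0.2, -0.6, -2.3]
gripper_width: 0.0502
```

```bash
python3 rk.py .5355 -.093 .035 .0223 -.015 0
```

```text
tcp [ 0.5152 -0.0941  0.0875] target [ 0.5118 -0.0938  0.0659] shift [-0.0033  0.0003 -0.0216] turn [-0.     0.005 -0.006] q6 0.88 w 0.0502
```

Request:
carry_out --commands '[[[0,0,0],[-0.003,0,-0.009],-1],[[0,0,0],[-0.002,0,-0.006],-1],[[0,0,0],[-0.001,0,-0.003],-1],[[0,0,0],[0,0,0],-1]]'

```text
t: 22.45
tcp_pos: [0.5113, -0.0947, 0.0716]
tool_rot: [-2.035, 1.951, -0.407]
wrist_force: [0.5, -0.9, -1.7]
gripper_width: 0.0504
```

```bash
python3 rk.py .5355 -.093 .035 .0223 -.015 0
```

```text
tcp [ 0.5113 -0.0947  0.0716] target [ 0.5118 -0.0938  0.0659] shift [ 0.0005  0.0008 -0.0057] turn [ 0.002  0.009 -0.007] q6 0.85 w 0.0504
```

Request:
carry_out --commands '[[[0,0.009,0],[-0.001,0.001,-0.003],-1],[[0,0,0],[-0.0005,0,-0.002],-1],[[0,0,0],[0,0,-0.001],-1],[[0,0,0],[0,0,0],-1]]'

```text
t: 22.85
tcp_pos: [0.5105, -0.0941, 0.0663]
tool_rot: [-2.04, 1.956, -0.4]
wrist_force: [0.3, -0.3, -2.6]
gripper_width: 0.0504
```

Request:
carry_out --commands '[[[0,0,0],[0,0,-0.0015],-1],[[0,0,0],[0,0,-0.001],-1],[[0,0,0],[0,0,0],-1]]'

```text
t: 23.15
tcp_pos: [0.5111, -0.0943, 0.0665]
tool_rot: [-2.042, 1.954, -0.401]
wrist_force: [-0.4, -0.8, -2.9]
gripper_width: 0.0504
```

Request:
carry_out --commands '[[[0,0,0],[0,0,0],1],[[0,0,0],[0,0,0],1],[[0,0,0],[0,0,0],1],[[0,0,0],[0,0,0],1],[[0,0,0],[-0.008,0,0.018],1],[[0,0,0],[-0.015,0,0.035],1],[[0,0,0],[-0.01,0,0.045],1],[[0,0.1,0],[0,0,0.04],1],[[0,0.1,0],[-0.01,0.04,0.02],1],[[0,0.1,0],[0,0.045,0],1],[[0,0,0],[0,0.045,0],1],[[0,0,0],[0,0.045,0],1]]'

```text
t: 24.35
tcp_pos: [0.4654, 0.0817, 0.2325]
tool_rot: [-2.194, 2.141, -0.099]
wrist_force: [1.3, 0.6, -1.1]
gripper_width: 0.0857
```

Request:
carry_out --commands '[[[0,0,0],[-0.01,0.045,0],1],[[0,0,0],[-0.01,0.045,0],1],[[0,0,0],[0,0,0],1]]'

```text
t: 24.65
tcp_pos: [0.4443, 0.1805, 0.2333]
tool_rot: [-2.198, 2.132, -0.098]
wrist_force: [0.3, 1.1, 0.0]
gripper_width: 0.0855
```

```bash
python3 - <<'E'
from h import *
p=env.snapshot("top"); i=p["img"][80:320,100:520,::-1]; cv2.imwrite("pics/fin_top.png",cv2.resize(i,None,fx=1.9,fy=1.9))
s=env.snapshot("side"); cv2.imwrite("pics/fin_side.png",cv2.resize(s["img"][90:230,220:400,::-1],None,fx=4,fy=4))
for col,(ox,oy,yaw) in dict(red=(.5165,-.209,-.087),yellow=(.5065,-.3405,-.119),blue=(.5355,-.093,.035)).items():
    e=np.array([np.cos(yaw),np.sin(yaw),0]); n=-np.sin(.4)*e+[0,0,np.cos(.4)]
    top=np.array([ox,oy,.03])-.051*e+.032*n; c=proj(p,top)
    m=mask(p,"green",c,20); (x,y),r=cv2.minEnclosingCircle(cv2.convexHull(cv2.findNonZero(m)))
    print(col,"expected dial px",c.round(1),"seen green circle",round(x,1),round(y,1),round(r,1))
print(env.get_obs()["t"])
E
```

```text
red expected dial px [396.6 220.4] seen green circle 396.0 218.0 14.4
yellow expected dial px [462.1 226.8] seen green circle 460.5 224.5 15.0
blue expected dial px [342.5 209.9] seen green circle 342.3 207.7 13.7
24.75
```

View pics/fin_top.png

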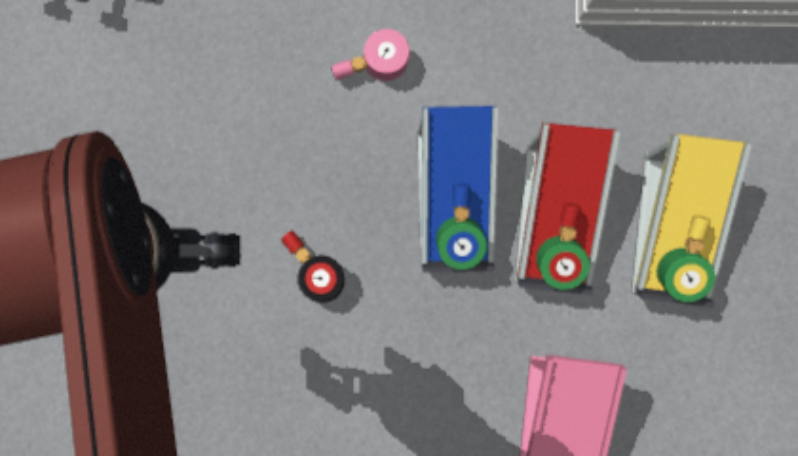

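View pics/fin_side.png

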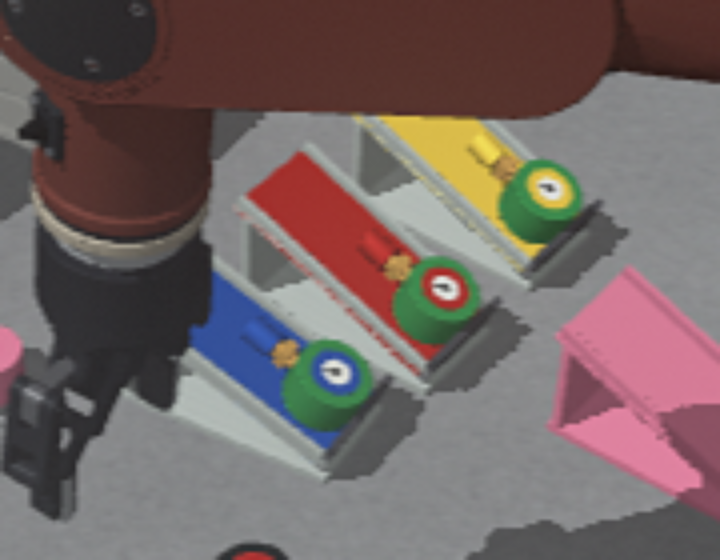

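All three gauges lie dial up against the stops of their own racks, stems up the slope, and the gripper is clear. I hand the job in.

```bash
python3 -c "
from rig import env
print(env.close_job())"
```

```text
the job is handed in; nothing more can be done
None
```

The red, yellow and blue green-cased gauges are on the racks of their colours. Each was set down tilted to match the slope, released, and slid down to the stop. I handed the job in at about 25 s of the 93 s allowed.

- **Final position:** The last top and side pictures show all three dial up, stems up the slope and cases at the stop plates. The dials are within about 3 px of where they should be against the stop. The gripper was open and clear.
- **Blue grip:** The first grip on blue was too high and moved the gauge about 7 mm on the table. I opened, lowered and gripped it again, and it stayed upright.
- **Touchdown:** The wrist force showed contact clearly only for yellow. For red and blue I released when the tool stopped going down at the computed surface height, so any drop was about a millimetre.
- **Yellow's turn:** Yellow was released about 0.02 rad off the rack's direction to stay within the last joint's range.
- **Black and pink gauges:** I did not reach for them. In the last pictures the black gauge with the red ring and the pink gauge look undisturbed. The black gauge with the blue ring was hidden by the arm, so it was not checked.

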